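# Seal the tub of pipe fittings

## Robot

A 7-joint arm with a two-finger parallel gripper is mounted at the origin on the work surface. World frame = base frame: x ahead of the robot, y to its left, z up, the work surface at z = 0. Lengths are in m, angles in rad, forces in N, time in s.
With the tool pointing down it reaches from about 0.4 to 0.9 m from the base axis. Payload 5.5 kg.
Tool frame: the origin (TCP) lies at the very end of the fingers, on their centre line; the grasp point (between the pads) lies ctrl.grasp_offset behind it (ctrl.grasp_offset is the distance from the TCP to the grasp point, in m); z points along the fingers, y is the direction in which the jaws open and shut (so a half turn about z gives the same grasp; the last joint's range is limited). The gripper opens to 92 mm and grips with 3 to 60 N. Pads are 19 mm wide; open, the fingers measure 130 mm over their backs; the gripper's body (75 mm by 190 mm) begins 47 mm behind the grasp point.
Start: joints at [-0.947, 0.501, -0.427, 1.55, 0.221, 1.138, -0.21], TCP at [0.229, 0.608, 0.227] pointing down, gripper open.
Joint ranges: [-2.88, 2.88], [-0.31, 2.03], [-1.54, 1.56], [0.2, 2.42], [-1.41, 4.55], [0.19, 2.02], [-2.57, 2.57]. Speed limits (rad/s): [2.57, 2.57, 3.14, 3.14, 3.14, 3.14, 3.14].

## Interface

Orientations are given as [roll, pitch, yaw] about the fixed x, y, z axes, in that order (R = Rz(yaw) Ry(pitch) Rx(roll)).
In Python, from rig import ctrl, viewer gives the robot as it stands.
- The arm moves only by the tool send_rows, never from a script. Its arguments are lists of equal length, an entry for each row: "travel": the shift along the tool's x, y, z in m, a list of three; "rotation": the turn, a rotation vector about the tool's x, y, z in rad, a list of three. In form: {"travel": [[tx, ty, tz], ...], "rotation": [[rx, ry, rz], ...]}. A call has 1 to 8 rows; each row shifts and turns the commanded pose from where the row before left it, along the tool's axes as they then stand; what a row does not reach is not made up. A row lasts 1/10 s, in which the tool goes at most 50 mm and 8.59 degrees, less where a joint would pass 70% of its speed; a pose out of reach is approached as far as the arm can. A call is refused whole if a number of a shift passes 0.05 or a number of a turn 0.15, either way. A call with a gripper value outside its range is refused whole. "claw" is the opening, from -1 (shut) to 1 (fully open), so that 0 is half open, set as the call begins (left out, the last holds). The fingers move at their own pace and stop on an object; "force" is the grip in N (left out, the last holds). Time passes only in rows, so rows that do not move let the fingers close. It gives the time, the measured TCP pose, the force and the opening at its end, in the units of the state.
- ctrl.read_state(): the state, without advancing time (a new reading comes with each control period).
- viewer.get_image(name): name is "scene" or "side" or "wrist"; returns the picture (384x512x3 uint8, blue, green, red); there is no depth.
- viewer.get_calibration(name): a dict with "mtx" (3x3 intrinsics, pixels), "world_to_cam" (4x4, takes a point from world to camera coordinates); the wrist camera has in their place "tool_from_camera" (4x4, takes a point from camera to tool coordinates, whose origin is the TCP and whose axes are the flange's). Camera axes: x right, y down, z forward; pixel columns grow to the right and rows downward; lengths in m; the calibration is good to about 2 mm. A picture is of the moment at which its call begins: read the wrist's pose just before it. get_calibration takes no time and is no camera call.
- ctrl.sign_off(): hands the job in, once; it reports no verdict.
The state is a dict: "time": time; "joints": joint angles; "joint_vel": joint speeds; "effort": joint torques, N m; "eef_pos": TCP position; "ee_rot": TCP orientation; "force": force on the tool from outside, world axes, zero at the start; "ft_torque": the same for the moment, N m; "width": finger opening in m.
Only numpy, scipy, OpenCV 4.12 (cv2) and the standard library are available. Lean on these libraries where they do the work, as an engineer would, in place of code of your own. Each camera call takes 0.05 s, during which the arm holds its last target. There are 200 camera calls.

## Task

Put the blue lid squarely on the open tub of pipe fittings, handle up, and let go of it while it still rides up on the gasket. Then press the lid's edge down around the tub, one corner or side after another, until the lid is fully home and flush on the rim all round. Leave the can, the pipe tee and the wrench where they are.

Things in the scene. Friction and masses are not known exactly. Their poses are not given: they have to be found in the camera images.
- tub: Clear plastic tub with a grey flange rim, heavy with fittings and fixed to the bench. Origin: centre of its underside, z up. Outside 140 mm along its x, 180 mm along its y at the rim; rim top 100 mm above the origin. The mouth is 114 mm (x) by 154 mm (y). At each corner of the rim an L-shaped black rubber gasket piece at first stands 8 mm proud of the rim.
- tub_rim (a point): Centre of the tub's mouth, at the height of the rim's top.
- lid: Loose blue lid, about 0.35 kg, plate 146 (x) x 186 (y) x 8 mm over a grey plug (108 x 148 mm, 18 mm deep, its lowest 9 mm stepped in to 102 x 142) that enters the tub's mouth. Origin: centre of the plug's underside; plate top 26 mm above it. Starts flat on the bench, handle up. Fits also turned by half a turn. Origin 90 mm above the tub's when riding on the gasket, 82 mm when seated.
- lid_handle (a point): Middle of the black bar handle on the lid: bar 18 mm wide (lid x), 90 mm long (lid y), 16 mm tall, 54 mm above the lid's origin; 20 mm of free space under the bar between its end posts.
- lid_corner0 (a point): Press point on the top face of the lid, over a gasket corner: lid corner at -x, -y of the lid's own axes, 62 mm and 82 mm from its centre. 116 mm above the tub's origin when the lid rides on the gasket, 108 mm when seated there.
- lid_corner1 (a point): Press point on the top face of the lid, over a gasket corner: lid corner at -x, +y of the lid's own axes, 62 mm and 82 mm from its centre. 116 mm above the tub's origin when the lid rides on the gasket, 108 mm when seated there.
- lid_corner2 (a point): Press point on the top face of the lid, over a gasket corner: lid corner at +x, -y of the lid's own axes, 62 mm and 82 mm from its centre. 116 mm above the tub's origin when the lid rides on the gasket, 108 mm when seated there.
- lid_corner3 (a point): Press point on the top face of the lid, over a gasket corner: lid corner at +x, +y of the lid's own axes, 62 mm and 82 mm from its centre. 116 mm above the tub's origin when the lid rides on the gasket, 108 mm when seated there.
- gasket0 (a joint): How far (m) the gasket piece at the tub's own near (-x), right (-y) corner has been pushed in: 0 standing 8 mm proud, 0.008 when the lid sits on the rim there. It yields at about 12 N (more if pushed fast) and stays where pushed. The lid is rigid: pressing one corner makes the opposite one rise until that is pressed too.
- gasket1 (a joint): How far (m) the gasket piece at the tub's own near (-x), left (+y) corner has been pushed in: 0 standing 8 mm proud, 0.008 when the lid sits on the rim there. It yields at about 12 N (more if pushed fast) and stays where pushed. The lid is rigid: pressing one corner makes the opposite one rise until that is pressed too.
- gasket2 (a joint): How far (m) the gasket piece at the tub's own far (+x), right (-y) corner has been pushed in: 0 standing 8 mm proud, 0.008 when the lid sits on the rim there. It yields at about 12 N (more if pushed fast) and stays where pushed. The lid is rigid: pressing one corner makes the opposite one rise until that is pressed too.
- gasket3 (a joint): How far (m) the gasket piece at the tub's own far (+x), left (+y) corner has been pushed in: 0 standing 8 mm proud, 0.008 when the lid sits on the rim there. It yields at about 12 N (more if pushed fast) and stays where pushed. The lid is rigid: pressing one corner makes the opposite one rise until that is pressed too.
- can: Bystander: loose can, 70 mm across, 90 mm tall, yellow label; origin at the centre of its underside.
- tee: Bystander: loose white pipe tee, 90 mm long, 48 mm tall; origin under its middle.
- wrench: Bystander: loose steel wrench 180 mm long, lying flat.
Mind the look-alikes: they are no part of the job. Of the things that look like the lid, take the one that is farthest to the robot's left at the start.

How it is judged:
By the outcome, as a careful person would: the job done as asked, in the order asked, and still so for the second after the job is handed in, with the robot touching nothing.
It also fails if it takes over 61 s, if anything falls off the work surface, if the arm or the gripper's body presses on something with over 40 N, if the wrist force passes 120 N, or if a joint passes its speed limit or range.

## Working session

There is one attempt and no reset: what is moved stays moved. The work goes in short steps, Python scripts to look and compute and a tool call to move; the robot and the scene stay as the last step left them, time stands still between calls to the robot, and variables do not carry over. Pictures are saved under pics/ and viewed, about 8 in all and at most 12, crops included, and the job is handed in when it is done.

Besides the shell and the picture viewer there is one more tool, called after "Call:" by a JSON object that holds its "name" and its "arguments". send_rows: Moves the arm, as the interface text tells. Its arguments: {"type":"object","properties":{"travel":{"type":"array"},"rotation":{"type":"array"},"claw":{"type":"number"},"force":{"type":"number"}},"required":["travel","rotation"]}

```bash
ls; mkdir -p pics
python3 - <<'E'
from rig import ctrl, viewer
import cv2, numpy as np
s=ctrl.read_state();print(s, ctrl.grasp_offset)
a=viewer.get_image("scene");b=viewer.get_image("side")
cv2.imwrite("pics/scene0.png",a);cv2.imwrite("pics/side0.png",b)
for n in("scene","side","wrist"):print(n,viewer.get_calibration(n))
E
```

```text
pics
{'time': 0.0, 'joints': array([-0.946794  ,  0.50188182, -0.42676467,  1.55145477,  0.22075563,
        1.13830695, -0.21031782]), 'joint_vel': array([ 0.00087058,  0.0005139 , -0.00028217, -0.00042316, -0.00127847,
        0.00098619,  0.00027199]), 'effort': array([ 1.35907223e-03, -5.66601884e+01, -5.81592143e+00, -2.79101157e+01,
       -6.86862110e-02,  3.08575749e-02,  1.83836187e-04]), 'eef_pos': array([0.22925656, 0.60746369, 0.22565273]), 'ee_rot': array([-3.13958952e+00, -9.99658941e-05,  2.78078630e+00]), 'force': array([-0.16112921, -0.0018972 ,  0.61957989]), 'ft_torque': array([-0.0159543 , -0.03893246, -0.01769648]), 'width': 0.09181940392535483} 0.0188
scene {'mtx': array([[361.56243784,   0.        , 251.26956014],
       [  0.        , 361.56243784, 183.94193126],
       [  0.        ,   0.        ,   1.        ]]), 'world_to_cam': array([[-0.47647172,  0.87906585,  0.01476267,  0.36230893],
       [ 0.61710035,  0.34634677, -0.70656286, -0.2718972 ],
       [-0.62622828, -0.32754717, -0.70749628,  1.42807712],
       [ 0.        ,  0.        ,  0.        ,  1.
[... 273 characters left out ...]
6175, -0.38648938, -0.87111431,  0.23418724],
       [ 0.52587794,  0.69450979, -0.49102805,  0.80428353],
       [ 0.        ,  0.        ,  0.        ,  1.        ]])}
wrist {'mtx': array([[325.52096424,   0.        , 251.05654414],
       [  0.        , 325.52096424, 188.13526768],
       [  0.        ,   0.        ,   1.        ]]), 'tool_from_camera': array([[-5.23517783e-04, -9.68779404e-01, -2.47923763e-01,
         6.59550015e-02],
       [ 9.99999836e-01, -4.49187958e-04, -3.56374289e-04,
        -9.41838205e-05],
       [ 2.33883703e-04, -2.47923909e-01,  9.68779480e-01,
        -1.59515621e-01],
       [ 0.00000000e+00,  0.00000000e+00,  0.00000000e+00,
         1.00000000e+00]])}
```

View pics/scene0.png

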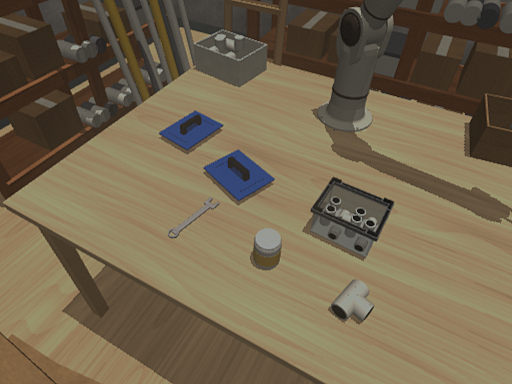

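View pics/side0.png

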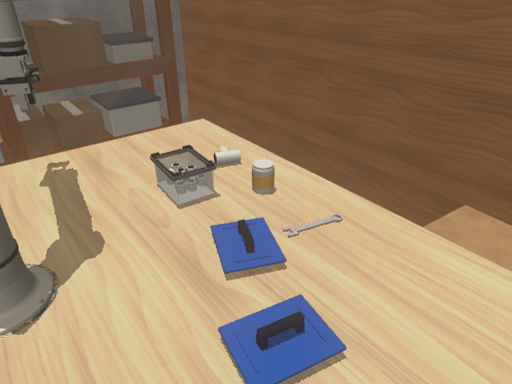

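The scene view shows two blue lids, at about (191,130) and (238,175), and the tub at (352,210). The wrench is at (195,217), the can at (267,247) and the tee at (352,302). World +y runs right in this view, so the lid at (238,175), which is (247,243) in the side view, is probably the one to take. Next I measure it.

```bash
cat > h.py <<'E'
from rig import ctrl, viewer
import cv2, numpy as np
from scipy.spatial.transform import Rotation as R
def cam(name, st=None):
    c=viewer.get_calibration(name)
    if name=="wrist":
        T=np.eye(4);T[:3,:3]=R.from_euler('xyz',st['ee_rot']).as_matrix();T[:3,3]=st['eef_pos']
        return c['mtx'],T@c['tool_from_camera']
    return c['mtx'],np.linalg.inv(c['world_to_cam'])
def ray(K,T,px,z):
    px=np.asarray(px,float).reshape(-1,2)
    d=np.c_[px,np.ones(len(px))]@np.linalg.inv(K).T@T[:3,:3].T
    o=T[:3,3]; return (o+d*((z-o[2])/d[:,2])[:,None])[:,:2]
def proj(K,T,P):
    P=np.atleast_2d(P); q=(P-T[:3,3])@T[:3,:3]@K.T
    return q[:,:2]/q[:,2:]
def blobs(mask,amin=300):
    cs,_=cv2.findContours(mask,cv2.RETR_EXTERNAL,cv2.CHAIN_APPROX_NONE)
    return [c for c in cs if cv2.contourArea(c)>amin]
def blue(im):
    h=cv2.cvtColor(im,cv2.COLOR_BGR2HSV); return cv2.inRange(h,(105,120,50),(130,255,255))
def rect(pts):
    (c,s,a)=cv2.minAreaRect((pts*1000).astype(np.float32))
    a=np.deg2rad(a)
    if s[0]>s[1]: s=s[::-1]; a+=np.pi/2   # a: direction of short side
    a=(a+np.pi/2)%np.pi-np.pi/2
    return np.round(np.array(c)/1000,4),np.round(s,1),round(a,4)
def post(im,K,T,z,lo=(0,0,0),hi=(180,255,60),amin=300): pass
E
python3 - <<'E'
from h import *
for n in("scene","side"):
    im=cv2.imread(f"pics/{n}0.png");K,T=cam(n)
    for c in blobs(blue(im)): print(n,'lid',rect(ray(K,T,c,.026)), c.reshape(-1,2).mean(0))
    h=cv2.cvtColor(im,cv2.COLOR_BGR2HSV); m=cv2.inRange(h,(0,0,0),(180,130,75))
    for c in blobs(m,150):
        x,y,w,hh=cv2.boundingRect(c)
        print(n,'dark',(x,y,w,hh),rect(ray(K,T,c,.1)),rect(ray(K,T,c,.054)))
E
```

```text
scene lid (array([ 0.516 , -0.1801]), array([142.9, 182.7]), np.float64(-0.3835)) [238.5        174.14285714]
scene lid (array([ 0.3968, -0.4456]), array([144.7, 181.6]), np.float64(1.3938)) [190.74418605 129.11627907]
scene dark (4, 205, 105, 112) (array([ 1.0018, -0.3832]), array([ 72. , 449.3]), np.float64(-0.2271)) (array([ 0.9867, -0.4237]), array([ 76.7, 478.3]), np.float64(-0.2271))
scene dark (311, 177, 83, 64) (array([0.5571, 0.1849]), array([175.4, 177.3]), np.float64(-0.0645)) (array([0.5134, 0.1811]), array([186.7, 188.7]), np.float64(-0.0645))
scene dark (228, 157, 22, 24) (array([ 0.5662, -0.152 ]), array([ 38.2, 107.4]), np.float64(-0.3869)) (array([ 0.523 , -0.1775]), array([ 40.7, 114.3]), np.float64(-0.3869))
scene dark (180, 115, 22, 20) (array([ 0.4543, -0.3972]), array([ 48.5, 109.7]), np.float64(1.3916)) (array([ 0.404 , -0.4385]), array([ 51.7, 116.8]), np.float64(1.3916))
scene dark (487, 95, 25, 35) (array([-0.1486,  0.5117]), array([ 81.4, 207.5]), np.float64(-1.4742)) (array([-0.2379,  0.529 ]), array([ 86.6, 220.9]), np.float64(-1.4742))
scene dark (281, 5
[... 1902 characters left out ...]
4]), np.float64(1.401))
side dark (238, 220, 16, 33) (array([ 0.4677, -0.2458]), array([ 23.4, 118.8]), np.float64(-0.3852)) (array([ 0.5044, -0.195 ]), array([ 25.5, 129.8]), np.float64(-0.3852))
side dark (104, 87, 57, 23) (array([0.6676, 0.9797]), array([253.1, 277.3]), np.float64(-0.0005)) (array([0.7229, 1.1444]), array([276.6, 303.1]), np.float64(-0.0005))
side dark (0, 62, 40, 42) (array([0.3397, 1.6968]), array([ 194.4, 1093.9]), np.float64(-0.1959)) (array([0.3645, 1.9282]), array([ 212.5, 1195.5]), np.float64(-0.1959))
side dark (0, 39, 28, 17) (array([0.5027, 3.0096]), array([182.6, 915. ]), np.float64(-0.126)) (array([0.5425, 3.3629]), array([ 199.6, 1000. ]), np.float64(-0.126))
```

```bash
cat >> h.py <<'E'
def plan(xyz,yaw,n,start=None):
    """rows from the measured pose (tool down) to xyz,yaw; shifts in axes before each row's turn"""
    s=ctrl.read_state(); p=np.array(s['eef_pos']); r=R.from_euler('xyz',s['ee_rot'])
    t=R.from_euler('xyz',[np.pi,0,yaw]); rv=(r.inv()*t).as_rotvec()
    d=(np.array(xyz)-p)/n
    for k in range(0,n,8):
        m=min(8,n-k); tr=[];ro=[]
        for i in range(m):
            tr.append(np.round(r.inv().apply(d),3).tolist()); ro.append(np.round(rv/n,3).tolist())
            r=r*R.from_rotvec(rv/n)
        print('travel',tr,'\nrotation',ro)
def st():
    s=ctrl.read_state(); print('t',round(s['time'],2),'p',np.round(s['eef_pos'],4),'rpy',np.round(s['ee_rot'],3),'F',np.round(s['force'],1),'w',round(s['width'],4),'j',np.round(s['joints'],2)); return s
E
python3 -c "
from h import *
plan([.545,.185,.30],1.9,14)"
```

```text
travel [[-0.032, -0.02, -0.005], [-0.033, -0.018, -0.005], [-0.034, -0.016, -0.005], [-0.035, -0.014, -0.005], [-0.036, -0.012, -0.005], [-0.036, -0.009, -0.005], [-0.037, -0.007, -0.005], [-0.037, -0.005, -0.005]] 
rotation [[-0.0, 0.0, 0.063], [-0.0, 0.0, 0.063], [-0.0, 0.0, 0.063], [-0.0, 0.0, 0.063], [-0.0, 0.0, 0.063], [-0.0, 0.0, 0.063], [-0.0, 0.0, 0.063], [-0.0, 0.0, 0.063]]
travel [[-0.038, -0.002, -0.005], [-0.038, -0.0, -0.005], [-0.038, 0.002, -0.005], [-0.037, 0.005, -0.005], [-0.037, 0.007, -0.005], [-0.037, 0.009, -0.005]] 
rotation [[-0.0, 0.0, 0.063], [-0.0, 0.0, 0.063], [-0.0, 0.0, 0.063], [-0.0, 0.0, 0.063], [-0.0, 0.0, 0.063], [-0.0, 0.0, 0.063]]
```

Call:
{"name": "send_rows", "arguments": {"travel": [[-0.032, -0.02, -0.005], [-0.033, -0.018, -0.005], [-0.034, -0.016, -0.005], [-0.035, -0.014, -0.005], [-0.036, -0.012, -0.005], [-0.036, -0.009, -0.005], [-0.037, -0.007, -0.005], [-0.037, -0.005, -0.005]], "rotation": [[0, 0, 0.063], [0, 0, 0.063], [0, 0, 0.063], [0, 0, 0.063], [0, 0, 0.063], [0, 0, 0.063], [0, 0, 0.063], [0, 0, 0.063]], "claw": 1}}

```text
time: 0.9
eef_pos: [0.4105, 0.3661, 0.2666]
ee_rot: [-3.141, 0.0, 2.274]
force: [0.9, 0.6, 0.4]
width: 0.0917
```

Call:
{"name": "send_rows", "arguments": {"travel": [[-0.038, -0.002, -0.005], [-0.038, 0, -0.005], [-0.038, 0.002, -0.005], [-0.037, 0.005, -0.005], [-0.037, 0.007, -0.005], [-0.037, 0.009, -0.005], [0, 0, 0], [0, 0, 0]], "rotation": [[0, 0, 0.063], [0, 0, 0.063], [0, 0, 0.063], [0, 0, 0.063], [0, 0, 0.063], [0, 0, 0.063], [0, 0, 0], [0, 0, 0]]}}

```text
time: 1.7
eef_pos: [0.5461, 0.1846, 0.2963]
ee_rot: [-3.141, -0.0, 1.897]
force: [0.4, 0.3, 0.5]
width: 0.0917
```

Run:
```python
from h import *
s=st(); im=viewer.get_image("wrist"); cv2.imwrite("pics/w1.png",im)
np.savez("w1.npz",eef_pos=s['eef_pos'],ee_rot=s['ee_rot'])
K,T=cam("wrist",s)
h=cv2.cvtColor(im,cv2.COLOR_BGR2HSV); m=cv2.inRange(h,(0,0,0),(180,130,75))
for c in blobs(m,150):
    print(cv2.boundingRect(c),rect(ray(K,T,c,.1)),rect(ray(K,T,c,.108)))
plan([.513,-.1835,.22],1.19,12)
```

```text
t 1.7 p [0.5461 0.1846 0.2963] rpy [-3.141 -0.     1.897] F [0.4 0.3 0.5] w 0.0917 j [-0.31  0.28 -0.08  1.67  0.02  1.2  -0.07]
(251, 204, 16, 15) (array([0.5708, 0.1377]), array([16.9, 17.2]), np.float64(-1.245)) (array([0.5698, 0.1402]), array([16.5, 16.8]), np.float64(-1.245))
(226, 193, 15, 14) (array([0.5388, 0.1415]), array([15.4, 16. ]), np.float64(-1.245)) (array([0.5385, 0.1438]), array([15.1, 15.7]), np.float64(-1.245))
(200, 183, 15, 15) (array([0.5075, 0.1427]), array([15.8, 16.5]), np.float64(0.2969)) (array([0.5079, 0.1451]), array([15.5, 16.1]), np.float64(0.2969))
(274, 150, 16, 15) (array([0.5747, 0.2044]), array([15.5, 15.8]), np.float64(1.122)) (array([0.5736, 0.2054]), array([15.1, 15.5]), np.float64(1.122))
(248, 139, 15, 16) (array([0.5434, 0.2064]), array([15.5, 16.2]), np.float64(-0.4624)) (array([0.543 , 0.2073]), array([15.1, 15.8]), np.float64(-0.4624))
(221, 128, 15, 15) (array([0.5114, 0.209 ]), array([15. , 15.2]), np.float64(-1.2455)) (array([0.5117, 0.2099]), array([14.7, 14.9]), np.float64(-1.2454))
(385, 122, 23, 25) (array([0.6831, 0.268 ]), array(
[... 750 characters left out ...]
, 0.2607]), array([25.5, 25.7]), np.float64(-0.0617)) (array([0.4947, 0.2604]), array([25. , 25.1]), np.float64(-0.0617))
travel [[-0.028, -0.012, 0.006], [-0.029, -0.011, 0.006], [-0.03, -0.009, 0.006], [-0.03, -0.007, 0.006], [-0.03, -0.006, 0.006], [-0.031, -0.004, 0.006], [-0.031, -0.002, 0.006], [-0.031, -0.0, 0.006]] 
rotation [[-0.0, -0.0, 0.059], [-0.0, -0.0, 0.059], [-0.0, -0.0, 0.059], [-0.0, -0.0, 0.059], [-0.0, -0.0, 0.059], [-0.0, -0.0, 0.059], [-0.0, -0.0, 0.059], [-0.0, -0.0, 0.059]]
travel [[-0.031, 0.002, 0.006], [-0.031, 0.004, 0.006], [-0.03, 0.005, 0.006], [-0.03, 0.007, 0.006]] 
rotation [[-0.0, -0.0, 0.059], [-0.0, -0.0, 0.059], [-0.0, -0.0, 0.059], [-0.0, -0.0, 0.059]]
```

View pics/w1.png

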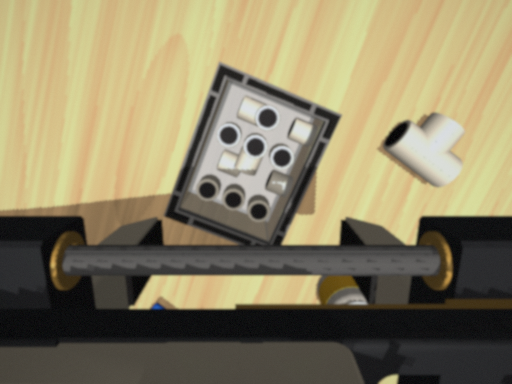

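The wrist view shows the tub with its rim corners at about (220,65), (340,115), (273,246) and (165,215). The near edge touches the gripper in the picture. I'll step 35 mm along the way to the lid and measure the whole rim from there.

Call:
{"name": "send_rows", "arguments": {"travel": [[-0.028, -0.012, 0], [-0.028, -0.011, 0], [0, 0, 0], [0, 0, 0]], "rotation": [[0, 0, 0], [0, 0, 0], [0, 0, 0], [0, 0, 0]]}}

```text
time: 2.15
eef_pos: [0.5415, 0.1263, 0.2966]
ee_rot: [-3.141, -0.001, 1.9]
force: [0.6, 1.1, 0.3]
width: 0.0918
```

Run:
```python
from h import *
s=st(); im=viewer.get_image("wrist"); cv2.imwrite("pics/w2.png",im)
np.savez("w2.npz",eef_pos=s['eef_pos'],ee_rot=s['ee_rot'])
K,T=cam("wrist",s)
h=cv2.cvtColor(im,cv2.COLOR_BGR2HSV)
for v in (40,75,95):
  m=cv2.inRange(h,(0,0,0),(180,130,v))
  for c in blobs(m,150):
    if cv2.boundingRect(c)[1]<210 and rect(ray(K,T,c,.1))[1][1]>20: print(v,cv2.boundingRect(c),rect(ray(K,T,c,.1)),rect(ray(K,T,c,.108)))
cv2.imwrite("pics/w2c.png",cv2.resize(im[0:230,130:370],None,fx=2.5,fy=2.5,interpolation=cv2.INTER_CUBIC))
```

```text
t 2.15 p [0.5415 0.1263 0.2966] rpy [-3.141e+00 -1.000e-03  1.900e+00] F [0.6 1.1 0.3] w 0.0918 j [-0.24  0.24 -0.05  1.72  0.01  1.18  0.04]
40 (275, 191, 29, 22) (array([0.5942, 0.1046]), array([25.6, 25.8]), np.float64(1.506)) (array([0.5925, 0.1065]), array([25. , 25.2]), np.float64(1.506))
40 (212, 175, 59, 26) (array([0.5386, 0.0993]), array([ 5.2, 70.1]), np.float64(1.5077)) (array([0.5382, 0.1013]), array([ 5.1, 68.5]), np.float64(1.5077))
40 (302, 93, 46, 94) (array([0.6074, 0.1783]), array([  5.5, 109.2]), np.float64(-0.0573)) (array([0.6054, 0.1786]), array([  5.4, 106.7]), np.float64(-0.0573))
40 (407, 81, 24, 24) (array([0.6822, 0.2578]), array([ 8.5, 30.7]), np.float64(-0.4097)) (array([0.6786, 0.2562]), array([ 8.3, 30. ]), np.float64(-0.4097))
40 (341, 54, 23, 32) (array([0.6038, 0.2544]), array([24.3, 24.9]), np.float64(-0.0906)) (array([0.602 , 0.2529]), array([23.8, 24.4]), np.float64(-0.0906))
40 (197, 42, 39, 100) (array([0.4805, 0.1875]), array([  3.5, 107.8]), np.float64(-0.0644)) (array([0.4814, 0.1875]), array([  3.4, 105.3]), np.float64(-0.0644))
40 (272, 24
[... 1651 characters left out ...]
ray([0.602 , 0.2526]), array([27. , 27.7]), np.float64(-0.0597))
95 (194, 40, 44, 105) (array([0.4804, 0.1869]), array([  7.5, 112.4]), np.float64(-0.0658)) (array([0.4813, 0.187 ]), array([  7.3, 109.9]), np.float64(-0.0658))
95 (183, 23, 168, 191) (array([0.5443, 0.177 ]), array([138.3, 167. ]), np.float64(-0.0639)) (array([0.5438, 0.1773]), array([135.2, 163.2]), np.float64(-0.0639))
95 (270, 22, 67, 35) (array([0.5494, 0.2665]), array([ 7.9, 72.6]), np.float64(1.5105)) (array([0.5487, 0.2648]), array([ 7.7, 71. ]), np.float64(1.5105))
95 (234, 7, 34, 31) (array([0.4944, 0.2612]), array([26.9, 28.4]), np.float64(-0.0599)) (array([0.495 , 0.2596]), array([26.3, 27.7]), np.float64(-0.0599))
```

View pics/w2c.png

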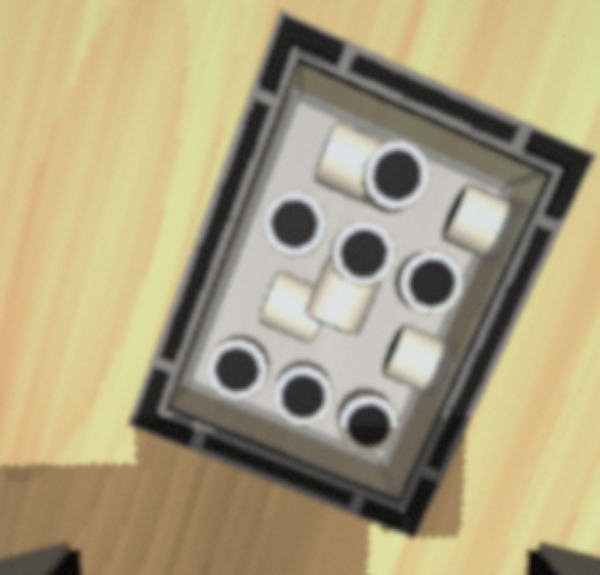

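The crop shows all four gasket pieces, with the rim corners clear of the gripper. Their mean puts the tub centre at (0.544, 0.183) with yaw -0.064. Now on to the lid.

```bash
python3 -c "
from h import *
plan([.513,-.1835,.24],1.19,10)"
```

```text
travel [[-0.028, -0.013, 0.006], [-0.029, -0.011, 0.006], [-0.03, -0.009, 0.006], [-0.031, -0.006, 0.006], [-0.031, -0.004, 0.006], [-0.031, -0.002, 0.006], [-0.031, 0.0, 0.006], [-0.031, 0.002, 0.006]] 
rotation [[-0.0, -0.0, 0.071], [-0.0, -0.0, 0.071], [-0.0, -0.0, 0.071], [-0.0, -0.0, 0.071], [-0.0, -0.0, 0.071], [-0.0, -0.0, 0.071], [-0.0, -0.0, 0.071], [-0.0, -0.0, 0.071]]
travel [[-0.031, 0.005, 0.006], [-0.03, 0.007, 0.006]] 
rotation [[-0.0, -0.0, 0.071], [-0.0, -0.0, 0.071]]
```

Call:
{"name": "send_rows", "arguments": {"travel": [[-0.028, -0.013, 0.006], [-0.029, -0.011, 0.006], [-0.03, -0.009, 0.006], [-0.031, -0.006, 0.006], [-0.031, -0.004, 0.006], [-0.031, -0.002, 0.006], [-0.031, 0.0, 0.006], [-0.031, 0.002, 0.006]], "rotation": [[0, 0, 0.071], [0, 0, 0.071], [0, 0, 0.071], [0, 0, 0.071], [0, 0, 0.071], [0, 0, 0.071], [0, 0, 0.071], [0, 0, 0.071]]}}

```text
time: 3.0
eef_pos: [0.5186, -0.1214, 0.2484]
ee_rot: [3.142, -0.001, 1.332]
force: [0.0, 0.1, 0.4]
width: 0.092
```

Call:
{"name": "send_rows", "arguments": {"travel": [[-0.031, 0.005, 0.006], [-0.03, 0.007, 0.006], [0, 0, 0], [0, 0, 0]], "rotation": [[0, 0, 0.071], [0, 0, 0.071], [0, 0, 0], [0, 0, 0]]}}

```text
time: 3.4
eef_pos: [0.5136, -0.1833, 0.2363]
ee_rot: [-3.141, -0.001, 1.191]
force: [-0.1, 1.0, 1.1]
width: 0.092
```

Run:
```python
from h import *
s=st(); im=viewer.get_image("wrist"); cv2.imwrite("pics/w3.png",im)
np.savez("w3.npz",eef_pos=s['eef_pos'],ee_rot=s['ee_rot'])
K,T=cam("wrist",s)
m=blue(im)
for c in blobs(m): print('lid',cv2.boundingRect(c),rect(ray(K,T,c,.026)))
h=cv2.cvtColor(im,cv2.COLOR_BGR2HSV)
m=cv2.inRange(h,(0,0,0),(180,255,60))
for c in blobs(m,150): print('dark',cv2.boundingRect(c),rect(ray(K,T,c,.062)))
```

```text
t 3.4 p [ 0.5136 -0.1833  0.2363] rpy [-3.141e+00 -1.000e-03  1.191e+00] F [-0.1  1.   1.1] w 0.092 j [ 0.1   0.28  0.23  1.82 -0.07  1.05 -0.02]
lid (187, 82, 132, 157) (array([ 0.5144, -0.1843]), array([142.9, 181.6]), np.float64(-0.3815))
dark (353, 272, 57, 33) (array([ 0.5993, -0.3661]), array([41.2, 63.6]), np.float64(1.1912))
dark (0, 217, 512, 167) (array([ 0.4632, -0.3367]), array([219.2, 628.8]), np.float64(1.1908))
dark (245, 128, 16, 84) (array([ 0.5149, -0.1844]), array([15.7, 88.3]), np.float64(-0.3854))
```

View pics/w3.png

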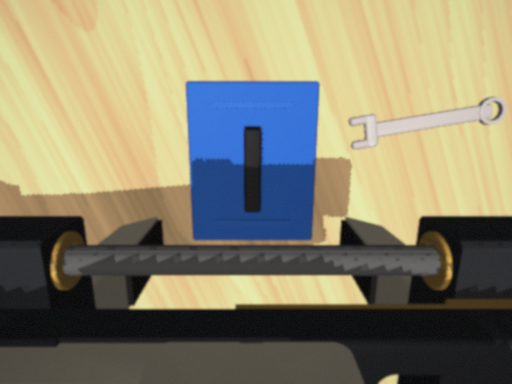

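The view shows the lid squarely under the gripper, with its handle at (253,170), and the wrench well clear. Correction is about 1 mm, then I descend and grip.

Call:
{"name": "send_rows", "arguments": {"travel": [[-0.001, 0.001, 0.04], [0, 0, 0.04], [0, 0, 0.04], [0, 0, 0.035], [0, 0, 0.03], [0, 0, 0.016], [0, 0, 0], [0, 0, 0]], "rotation": [[0, 0, 0], [0, 0, 0], [0, 0, 0], [0, 0, 0], [0, 0, 0], [0, 0, 0], [0, 0, 0], [0, 0, 0]], "claw": 1}}

```text
time: 4.25
eef_pos: [0.5145, -0.1843, 0.036]
ee_rot: [-3.142, -0.001, 1.192]
force: [-0.1, -0.4, 1.3]
width: 0.0916
```

Call:
{"name": "send_rows", "arguments": {"travel": [[0, 0, 0], [0, 0, 0], [0, 0, 0], [0, 0, 0], [0, 0, 0], [0, 0, 0], [0, 0, 0], [0, 0, 0]], "rotation": [[0, 0, 0], [0, 0, 0], [0, 0, 0], [0, 0, 0], [0, 0, 0], [0, 0, 0], [0, 0, 0], [0, 0, 0]], "claw": -1, "force": 40}}

```text
time: 5.05
eef_pos: [0.5136, -0.186, 0.0357]
ee_rot: [-3.142, 0.0, 1.189]
force: [-0.9, -0.2, 0.0]
width: 0.0325
```

Call:
{"name": "send_rows", "arguments": {"travel": [[0, 0, 0], [0, 0, 0], [0, 0, 0], [0, 0, 0], [0, 0, 0], [0, 0, 0]], "rotation": [[0, 0, 0], [0, 0, 0], [0, 0, 0], [0, 0, 0], [0, 0, 0], [0, 0, 0]]}}

```text
time: 5.65
eef_pos: [0.5137, -0.186, 0.0357]
ee_rot: [3.142, -0.0, 1.189]
force: [0.6, -0.5, -1.3]
width: 0.0178
```

Call:
{"name": "send_rows", "arguments": {"travel": [[0, 0, -0.03], [0, 0, -0.04], [0, 0, -0.04], [0, 0, -0.04], [0, 0, -0.03], [0, 0, 0]], "rotation": [[0, 0, 0], [0, 0, 0], [0, 0, 0], [0, 0, 0], [0, 0, 0], [0, 0, 0]]}}

```text
time: 6.25
eef_pos: [0.5163, -0.187, 0.2201]
ee_rot: [3.134, -0.001, 1.189]
force: [1.8, -0.3, -3.2]
width: 0.0176
```

Run:
```python
from h import *
st(); plan([.544,.183,.23],1.507,12)
```

```text
t 6.25 p [ 0.5163 -0.187   0.2201] rpy [ 3.134e+00 -1.000e-03  1.189e+00] F [ 1.8 -0.3 -3.2] w 0.0176 j [ 0.1   0.29  0.23  1.84 -0.08  1.01 -0.01]
travel [[0.029, -0.009, -0.001], [0.03, -0.009, -0.001], [0.03, -0.008, -0.001], [0.03, -0.007, -0.001], [0.03, -0.006, -0.001], [0.03, -0.005, -0.001], [0.031, -0.005, -0.001], [0.031, -0.004, -0.001]] 
rotation [[0.001, 0.0, -0.027], [0.001, 0.0, -0.027], [0.001, 0.0, -0.027], [0.001, 0.0, -0.027], [0.001, 0.0, -0.027], [0.001, 0.0, -0.027], [0.001, 0.0, -0.027], [0.001, 0.0, -0.027]]
travel [[0.031, -0.003, -0.001], [0.031, -0.002, -0.001], [0.031, -0.001, -0.001], [0.031, -0.0, -0.001]] 
rotation [[0.001, 0.0, -0.027], [0.001, 0.0, -0.027], [0.001, 0.0, -0.027], [0.001, 0.0, -0.027]]
```

Call:
{"name": "send_rows", "arguments": {"travel": [[0.028, -0.009, -0.001], [0.03, -0.009, -0.001], [0.03, -0.008, -0.001], [0.03, -0.007, -0.001], [0.03, -0.006, -0.001], [0.03, -0.005, -0.001], [0.031, -0.005, -0.001], [0.031, -0.004, -0.001]], "rotation": [[0, 0, -0.027], [0, 0, -0.027], [0, 0, -0.027], [0, 0, -0.027], [0, 0, -0.027], [0, 0, -0.027], [0, 0, -0.027], [0, 0, -0.027]]}}

```text
time: 7.05
eef_pos: [0.5293, 0.0607, 0.2217]
ee_rot: [-3.138, 0.001, 1.406]
force: [0.1, -0.4, -3.2]
width: 0.0178
```

Call:
{"name": "send_rows", "arguments": {"travel": [[0.031, -0.003, -0.001], [0.031, -0.002, -0.001], [0.031, -0.001, -0.001], [0.029, 0, -0.001], [0, 0, 0], [0, 0, 0]], "rotation": [[0, 0, -0.027], [0, 0, -0.027], [0, 0, -0.027], [0, 0, -0.027], [0, 0, 0], [0, 0, 0]]}}

```text
time: 7.65
eef_pos: [0.5387, 0.1819, 0.2256]
ee_rot: [-3.138, 0.001, 1.515]
force: [0.3, -1.0, -4.5]
width: 0.0176
```

Run:
```python
from h import *
s=st(); im=viewer.get_image("wrist"); cv2.imwrite("pics/w4.png",im)
a=viewer.get_image("scene"); b=viewer.get_image("side")
K,T=cam("wrist",s); z=s['eef_pos'][2]+.0188-.054+.026
for c in blobs(blue(im)): print('wrist lid',cv2.boundingRect(c),rect(ray(K,T,c,z)))
for n,i in(("scene",a),("side",b)):
    K,T=cam(n)
    for c in blobs(blue(i)): print(n,cv2.boundingRect(c),rect(ray(K,T,c,z)))
cv2.imwrite("pics/c4.png",np.hstack([cv2.resize(im,(400,300)),cv2.resize(b,(400,300))]))
```

```text
t 7.65 p [0.5387 0.1819 0.2256] rpy [-3.138e+00  1.000e-03  1.515e+00] F [ 0.3 -1.  -4.5] w 0.0176 j [-0.37  0.33 -0.01  1.77  0.    1.05 -0.43]
wrist lid (103, 48, 296, 173) (array([0.5416, 0.2306]), array([ 87.8, 143.1]), np.float64(1.5135))
scene (316, 145, 92, 63) (array([0.5426, 0.1844]), array([147.1, 182.8]), np.float64(-0.0635))
scene (160, 111, 62, 38) (array([ 0.5993, -0.2794]), array([108.3, 137.2]), np.float64(1.3949))
side (219, 295, 126, 89) (array([ 0.285, -0.566]), array([ 96.1, 122.7]), np.float64(1.3937))
side (143, 114, 70, 28) (array([0.5342, 0.1768]), array([145.1, 188.7]), np.float64(-0.0592))
```

View pics/c4.png

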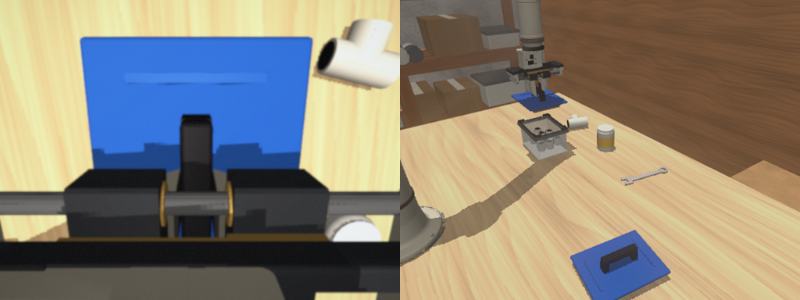

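The lid hangs level. The wrist view puts it about 5 mm short in x and 0.007 rad off in yaw. I'll correct that and lower it in stages.

Call:
{"name": "send_rows", "arguments": {"travel": [[0, 0.005, 0], [0, 0, 0.025], [0, 0, 0.025], [0, 0, 0.015], [0, 0, 0], [0, 0, 0]], "rotation": [[0, 0, 0.007], [0, 0, 0], [0, 0, 0], [0, 0, 0], [0, 0, 0], [0, 0, 0]]}}

```text
time: 8.4
eef_pos: [0.5457, 0.1806, 0.163]
ee_rot: [3.141, 0.0, 1.505]
force: [-0.1, -0.6, -2.7]
width: 0.0174
```

Run:
```python
from h import *
s=st(); im=viewer.get_image("wrist")
K,T=cam("wrist",s); z=s['eef_pos'][2]+.0188-.054+.026
for c in blobs(blue(im)): print('wrist lid',cv2.boundingRect(c),rect(ray(K,T,c,z)))
```

```text
t 8.4 p [0.5457 0.1806 0.163 ] rpy [3.141 0.    1.505] F [-0.1 -0.6 -2.7] w 0.0174 j [-0.36  0.4  -0.01  1.82  0.    0.92 -0.44]
wrist lid (103, 48, 296, 173) (array([0.5492, 0.2293]), array([ 87.8, 143.1]), np.float64(1.5039))
```

Call:
{"name": "send_rows", "arguments": {"travel": [[0.001, -0.002, 0], [0, 0, 0.01], [0, 0, 0.01], [0, 0, 0.005], [0, 0, 0.005], [0, 0, 0]], "rotation": [[0, 0, 0], [0, 0, 0], [0, 0, 0], [0, 0, 0], [0, 0, 0], [0, 0, 0]]}}

```text
time: 9.05
eef_pos: [0.5425, 0.1821, 0.1316]
ee_rot: [-3.14, 0.001, 1.506]
force: [1.2, -0.6, -2.9]
width: 0.0177
```

Call:
{"name": "send_rows", "arguments": {"travel": [[0, 0, 0.003], [0, 0, 0.003], [0, 0, 0]], "rotation": [[0, 0, 0], [0, 0, 0], [0, 0, 0]]}}

```text
time: 9.35
eef_pos: [0.543, 0.1823, 0.1264]
ee_rot: [-3.141, 0.0, 1.506]
force: [0.5, -0.8, -2.9]
width: 0.0175
```

Call:
{"name": "send_rows", "arguments": {"travel": [[0, 0, 0.001], [0, 0, 0.001], [0, 0, 0]], "rotation": [[0, 0, 0], [0, 0, 0], [0, 0, 0]]}}

```text
time: 9.65
eef_pos: [0.5434, 0.1824, 0.1256]
ee_rot: [3.141, -0.0, 1.506]
force: [-2.0, -0.6, 5.0]
width: 0.0174
```

Run:
```python
from h import *
s=st(); im=viewer.get_image("wrist")
K,T=cam("wrist",s); z=.116
for c in blobs(blue(im)): print('wrist lid',cv2.boundingRect(c),rect(ray(K,T,c,z)))
a=viewer.get_image("scene"); b=viewer.get_image("side")
cv2.imwrite("pics/c5.png",np.hstack([cv2.resize(a[120:270,280:430],(400,400),interpolation=cv2.INTER_CUBIC),cv2.resize(b[90:220,120:250],(400,400),interpolation=cv2.INTER_CUBIC)]))
```

```text
t 9.65 p [0.5434 0.1824 0.1256] rpy [ 3.141 -0.     1.506] F [-2.  -0.6  5. ] w 0.0174 j [-0.36  0.45 -0.01  1.85  0.    0.84 -0.44]
wrist lid (103, 48, 296, 173) (array([0.5468, 0.2311]), array([ 88. , 143.6]), np.float64(1.5051))
```

View pics/c5.png

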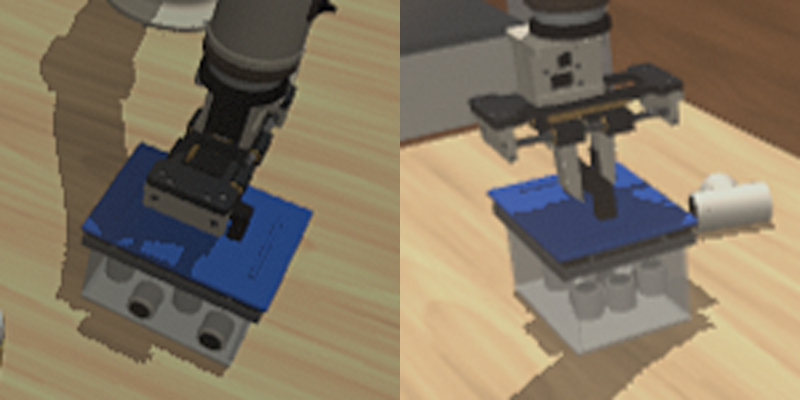

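The lid rides level on the gasket: the plug is in the mouth, the origin is at about 0.090 and contact force is light. Releasing now.

Call:
{"name": "send_rows", "arguments": {"travel": [[0, 0, 0], [0, 0, 0], [0, 0, 0], [0, 0, 0], [0, 0, 0]], "rotation": [[0, 0, 0], [0, 0, 0], [0, 0, 0], [0, 0, 0], [0, 0, 0]], "claw": -0.1}}

```text
time: 10.3
eef_pos: [0.5433, 0.1824, 0.1246]
ee_rot: [-3.142, -0.0, 1.506]
force: [0.2, -1.0, 0.5]
width: 0.041
```

Call:
{"name": "send_rows", "arguments": {"travel": [[0, 0, -0.015], [0, 0, -0.025], [0, 0, -0.03], [0, 0, 0]], "rotation": [[0, 0, 0], [0, 0, 0], [0, 0, 0], [0, 0, 0]]}}

```text
time: 10.7
eef_pos: [0.5465, 0.1836, 0.2003]
ee_rot: [3.134, -0.004, 1.506]
force: [0.7, 1.3, -0.3]
width: 0.0412
```

Run:
```python
from h import *
s=st(); im=viewer.get_image("wrist"); cv2.imwrite("pics/w6.png",im)
K,T=cam("wrist",s); z=.116
for c in blobs(blue(im)): print('wrist lid',cv2.boundingRect(c),rect(ray(K,T,c,z)))
a=-.0645;C=np.array([.5436,.183]);A=np.array([[np.cos(a),-np.sin(a)],[np.sin(a),np.cos(a)]])
r=R.from_euler('xyz',s['ee_rot'])
for k,c in enumerate([(-.062,-.082),(-.062,.082),(.062,-.082),(.062,.082)]):
    w=C+A@c; print(k,np.round(w,4),'tool',np.round(r.inv().apply([*(w-s['eef_pos'][:2]),0]),4))
```

```text
t 10.7 p [0.5465 0.1836 0.2003] rpy [ 3.134 -0.004  1.506] F [ 0.7  1.3 -0.3] w 0.0412 j [-0.37  0.36 -0.01  1.79  0.    0.99 -0.44]
wrist lid (200, 275, 103, 24) (array([0.5421, 0.1031]), array([21.4, 86.2]), np.float64(1.5121))
wrist lid (145, 69, 202, 177) (array([0.5453, 0.2074]), array([134.5, 143.6]), np.float64(1.5058))
0 [0.4764 0.1052] tool [-0.0828 -0.0648 -0.0008]
1 [0.487  0.2688] tool [ 0.0812 -0.0649 -0.0002]
2 [0.6002 0.0972] tool [-0.0827  0.0592  0.0002]
3 [0.6108 0.2608] tool [0.0813 0.0591 0.0008]
```

Call:
{"name": "send_rows", "arguments": {"travel": [[-0.028, -0.022, 0], [-0.028, -0.022, 0], [-0.027, -0.021, 0.01], [0, 0, 0.025], [0, 0, 0.025], [0, 0, 0.01], [0, 0, 0], [0, 0, 0]], "rotation": [[0, 0, 0], [0, 0, 0], [0, 0, 0], [0, 0, 0], [0, 0, 0], [0, 0, 0], [0, 0, 0], [0, 0, 0]], "claw": -1, "force": 20}}

```text
time: 11.55
eef_pos: [0.4734, 0.104, 0.1251]
ee_rot: [3.142, -0.0, 1.506]
force: [0.0, 0.3, 0.6]
width: 0.0005
```

Call:
{"name": "send_rows", "arguments": {"travel": [[0, 0, 0.004], [0, 0, 0.003], [0, 0, 0.002], [0, 0, 0.002], [0, 0, 0.002], [0, 0, 0]], "rotation": [[0, 0, 0], [0, 0, 0], [0, 0, 0], [0, 0, 0], [0, 0, 0], [0, 0, 0]]}}

```text
time: 12.15
eef_pos: [0.4732, 0.1038, 0.1128]
ee_rot: [3.141, -0.0, 1.506]
force: [-3.7, -0.9, 9.1]
width: 0.0003
```

Call:
{"name": "send_rows", "arguments": {"travel": [[0, 0, 0.001], [0, 0, 0.001], [0, 0, 0.001], [0, 0, 0.001], [0, 0, 0.001], [0, 0, 0]], "rotation": [[0, 0, 0], [0, 0, 0], [0, 0, 0], [0, 0, 0], [0, 0, 0], [0, 0, 0]]}}

```text
time: 12.75
eef_pos: [0.473, 0.1037, 0.1085]
ee_rot: [3.142, -0.0, 1.506]
force: [-6.7, -0.8, 18.8]
width: 0.0002
```

Call:
{"name": "send_rows", "arguments": {"travel": [[0, 0, 0.001], [0, 0, 0.001], [0, 0, 0]], "rotation": [[0, 0, 0], [0, 0, 0], [0, 0, 0]]}}

```text
time: 13.05
eef_pos: [0.4731, 0.1037, 0.1081]
ee_rot: [3.141, -0.0, 1.506]
force: [-13.1, -3.8, 34.7]
width: 0.0006
```

Corner 0 reached a hard stop at z = 0.108, so it is home. Corner 3 next.

Call:
{"name": "send_rows", "arguments": {"travel": [[0, 0, -0.025], [0, 0, -0.04], [0.042, 0.032, 0], [0.042, 0.032, 0], [0.041, 0.031, 0], [0.04, 0.031, 0], [0, 0, 0.025], [0, 0, 0]], "rotation": [[0, 0, 0], [0, 0, 0], [0, 0, 0], [0, 0, 0], [0, 0, 0], [0, 0, 0], [0, 0, 0], [0, 0, 0]]}}

```text
time: 13.85
eef_pos: [0.6024, 0.2551, 0.141]
ee_rot: [-3.136, 0.003, 1.508]
force: [-0.9, -0.9, -0.4]
width: 0.0002
```

Call:
{"name": "send_rows", "arguments": {"travel": [[0, 0, 0.01], [0, 0, 0.006], [0, 0, 0.004], [0, 0, 0.003], [0, 0, 0.003], [0, 0, 0]], "rotation": [[0, 0, 0], [0, 0, 0], [0, 0, 0], [0, 0, 0], [0, 0, 0], [0, 0, 0]]}}

```text
time: 14.45
eef_pos: [0.6043, 0.2543, 0.1186]
ee_rot: [-3.141, 0.0, 1.506]
force: [-0.1, -1.6, 0.5]
width: 0.0008
```

Call:
{"name": "send_rows", "arguments": {"travel": [[0.006, 0.006, 0], [0, 0, 0.002], [0, 0, 0.002], [0, 0, 0.001], [0, 0, 0.001], [0, 0, 0.001], [0, 0, 0.001], [0, 0, 0]], "rotation": [[0, 0, 0], [0, 0, 0], [0, 0, 0], [0, 0, 0], [0, 0, 0], [0, 0, 0], [0, 0, 0], [0, 0, 0]]}}

```text
time: 15.25
eef_pos: [0.612, 0.2613, 0.1134]
ee_rot: [3.139, -0.002, 1.506]
force: [-2.7, -0.3, 11.7]
width: 0.0006
```

Call:
{"name": "send_rows", "arguments": {"travel": [[0, 0, 0.001], [0, 0, 0.001], [0, 0, 0.001], [0, 0, 0]], "rotation": [[0, 0, 0], [0, 0, 0], [0, 0, 0], [0, 0, 0]]}}

```text
time: 15.65
eef_pos: [0.6123, 0.2614, 0.1107]
ee_rot: [3.138, -0.002, 1.506]
force: [-3.1, -0.5, 12.7]
width: 0.0002
```

Call:
{"name": "send_rows", "arguments": {"travel": [[0, 0, 0.001], [0, 0, 0.001], [0, 0, 0.001], [0, 0, 0.001], [0, 0, 0]], "rotation": [[0, 0, 0], [0, 0, 0], [0, 0, 0], [0, 0, 0], [0, 0, 0]]}}

```text
time: 16.15
eef_pos: [0.6125, 0.2616, 0.1088]
ee_rot: [3.138, -0.003, 1.506]
force: [-6.5, -2.6, 24.7]
width: 0.0006
```

Call:
{"name": "send_rows", "arguments": {"travel": [[0, 0, 0.001], [0, 0, 0]], "rotation": [[0, 0, 0], [0, 0, 0]]}}

```text
time: 16.35
eef_pos: [0.6125, 0.2616, 0.1086]
ee_rot: [3.138, -0.003, 1.506]
force: [-7.7, -3.0, 29.1]
width: 0.0004
```

Call:
{"name": "send_rows", "arguments": {"travel": [[0, 0, -0.02], [0, 0, -0.025], [0, -0.031, 0], [0, -0.032, 0], [0, -0.032, 0], [0, -0.031, 0], [0, 0, 0.015], [0, 0, 0]], "rotation": [[0, 0, 0], [0, 0, 0], [0, 0, 0], [0, 0, 0], [0, 0, 0], [0, 0, 0], [0, 0, 0], [0, 0, 0]]}}

```text
time: 17.15
eef_pos: [0.4833, 0.2681, 0.1316]
ee_rot: [-3.139, 0.001, 1.507]
force: [-0.1, -0.6, -0.4]
width: 0.0002
```

Call:
{"name": "send_rows", "arguments": {"travel": [[0, 0, 0.006], [0, 0, 0.004], [0, 0, 0.004], [0, 0, 0.003], [0, 0, 0.002], [0, 0, 0]], "rotation": [[0, 0, 0], [0, 0, 0], [0, 0, 0], [0, 0, 0], [0, 0, 0], [0, 0, 0]]}}

```text
time: 17.75
eef_pos: [0.4855, 0.2681, 0.1143]
ee_rot: [3.141, -0.0, 1.505]
force: [-2.5, -1.6, 5.4]
width: 0.0003
```

Call:
{"name": "send_rows", "arguments": {"travel": [[0, 0, 0.001], [0, 0, 0.001], [0, 0, 0.001], [0, 0, 0.001], [0, 0, 0.001], [0, 0, 0.001], [0, 0, 0.001], [0, 0, 0]], "rotation": [[0, 0, 0], [0, 0, 0], [0, 0, 0], [0, 0, 0], [0, 0, 0], [0, 0, 0], [0, 0, 0], [0, 0, 0]]}}

```text
time: 18.55
eef_pos: [0.4854, 0.2683, 0.1085]
ee_rot: [3.141, -0.0, 1.505]
force: [-4.1, -2.0, 14.4]
width: 0.0006
```

Call:
{"name": "send_rows", "arguments": {"travel": [[0, 0, 0.001], [0, 0, 0.001], [0, 0, 0]], "rotation": [[0, 0, 0], [0, 0, 0], [0, 0, 0]]}}

```text
time: 18.85
eef_pos: [0.4855, 0.2684, 0.1082]
ee_rot: [3.141, -0.0, 1.505]
force: [-9.5, -4.8, 28.7]
width: 0.0004
```

Call:
{"name": "send_rows", "arguments": {"travel": [[0, 0, -0.03], [0, 0, -0.04], [-0.033, 0.025, 0], [-0.033, 0.025, 0], [-0.033, 0.025, 0], [-0.033, 0.025, 0], [-0.032, 0.026, 0], [0, 0, 0.02]], "rotation": [[0, 0, 0], [0, 0, 0], [0, 0, 0], [0, 0, 0], [0, 0, 0], [0, 0, 0], [0, 0, 0], [0, 0, 0]]}}

```text
time: 19.65
eef_pos: [0.6062, 0.0883, 0.1573]
ee_rot: [3.133, 0.003, 1.496]
force: [0.3, -0.4, -0.3]
width: 0.0006
```

Call:
{"name": "send_rows", "arguments": {"travel": [[0, 0, 0.02], [0, 0, 0.012], [0, 0, 0.004], [0, 0, 0.003], [0, 0, 0.002], [0, 0, 0.002], [0, 0, 0]], "rotation": [[0, 0, 0], [0, 0, 0], [0, 0, 0], [0, 0, 0], [0, 0, 0], [0, 0, 0], [0, 0, 0]]}}

```text
time: 20.35
eef_pos: [0.5995, 0.0963, 0.113]
ee_rot: [-3.141, 0.001, 1.506]
force: [-2.4, -0.8, 4.9]
width: 0.0005
```

Call:
{"name": "send_rows", "arguments": {"travel": [[0, 0, 0.001], [0, 0, 0.001], [0, 0, 0.001], [0, 0, 0.001], [0, 0, 0.001], [0, 0, 0.001], [0, 0, 0]], "rotation": [[0, 0, 0], [0, 0, 0], [0, 0, 0], [0, 0, 0], [0, 0, 0], [0, 0, 0], [0, 0, 0]]}}

```text
time: 21.05
eef_pos: [0.5999, 0.0963, 0.1082]
ee_rot: [-3.141, 0.0, 1.506]
force: [-7.8, -1.8, 13.9]
width: 0.0001
```

Call:
{"name": "send_rows", "arguments": {"travel": [[0, 0, 0.001], [0, 0, 0.001], [0, 0, 0]], "rotation": [[0, 0, 0], [0, 0, 0], [0, 0, 0]]}}

```text
time: 21.35
eef_pos: [0.6, 0.0963, 0.1082]
ee_rot: [3.142, 0.0, 1.506]
force: [-12.3, -2.7, 27.0]
width: 0.0005
```

All four corners are down at about 0.108. I'll do a second, checking pass, since corner 3 stopped at 0.1086 and needs confirming.

Call:
{"name": "send_rows", "arguments": {"travel": [[0, 0, -0.03], [0.041, 0, 0], [0.041, 0, 0], [0.041, 0, 0], [0.041, 0, 0], [0, 0, 0.02], [0, 0, 0.004], [0, 0, 0]], "rotation": [[0, 0, 0], [0, 0, 0], [0, 0, 0], [0, 0, 0], [0, 0, 0], [0, 0, 0], [0, 0, 0], [0, 0, 0]]}}

```text
time: 22.15
eef_pos: [0.6105, 0.2597, 0.1096]
ee_rot: [-3.141, 0.001, 1.506]
force: [0.4, -0.1, 0.3]
width: 0.0005
```

Call:
{"name": "send_rows", "arguments": {"travel": [[0, 0, 0.002], [0, 0, 0.002], [0, 0, 0.001], [0, 0, 0.001], [0, 0, 0]], "rotation": [[0, 0, 0], [0, 0, 0], [0, 0, 0], [0, 0, 0], [0, 0, 0]]}}

```text
time: 22.65
eef_pos: [0.612, 0.2584, 0.1082]
ee_rot: [3.14, -0.0, 1.503]
force: [-8.5, -3.6, 21.6]
width: 0.0002
```

Call:
{"name": "send_rows", "arguments": {"travel": [[0, 0, 0.001], [0, 0, 0.001], [0, 0, 0]], "rotation": [[0, 0, 0], [0, 0, 0], [0, 0, 0]]}}

```text
time: 22.95
eef_pos: [0.612, 0.2583, 0.1081]
ee_rot: [3.139, -0.0, 1.503]
force: [-12.7, -6.0, 32.6]
width: 0.0001
```

Call:
{"name": "send_rows", "arguments": {"travel": [[0, 0, -0.032], [0.002, -0.031, 0], [0, -0.032, 0], [0, -0.031, 0], [0, -0.031, 0], [0, 0, 0.02], [0, 0, 0.004], [0, 0, 0]], "rotation": [[0, 0, 0], [0, 0, 0], [0, 0, 0], [0, 0, 0], [0, 0, 0], [0, 0, 0], [0, 0, 0], [0, 0, 0]]}}

```text
time: 23.75
eef_pos: [0.4868, 0.2688, 0.1097]
ee_rot: [-3.141, 0.001, 1.504]
force: [0.2, 0.1, 0.3]
width: 0.0002
```

Call:
{"name": "send_rows", "arguments": {"travel": [[0, 0, 0.002], [0, 0, 0.002], [0, 0, 0.001], [0, 0, 0.001], [0, 0, 0.001], [0, 0, 0]], "rotation": [[0, 0, 0], [0, 0, 0], [0, 0, 0], [0, 0, 0], [0, 0, 0], [0, 0, 0]]}}

```text
time: 24.35
eef_pos: [0.4879, 0.2698, 0.108]
ee_rot: [3.139, -0.001, 1.504]
force: [-12.4, -8.1, 38.1]
width: 0.0004
```

Now corner 0, along the near side, and then corner 2.

Call:
{"name": "send_rows", "arguments": {"travel": [[0, 0, -0.032], [-0.041, 0, 0], [-0.041, 0, 0], [-0.041, 0, 0], [-0.041, 0, 0], [0, 0, 0.02], [0, 0, 0.004], [0, 0, 0]], "rotation": [[0, 0, 0], [0, 0, 0], [0, 0, 0], [0, 0, 0], [0, 0, 0], [0, 0, 0], [0, 0, 0], [0, 0, 0]]}}

```text
time: 25.15
eef_pos: [0.4755, 0.1069, 0.1105]
ee_rot: [-3.141, -0.0, 1.506]
force: [0.6, -0.8, 0.6]
width: 0.0006
```

Call:
{"name": "send_rows", "arguments": {"travel": [[0, 0, 0.002], [0, 0, 0.002], [0, 0, 0.001], [0, 0, 0.001], [0, 0, 0.001], [0, 0, 0]], "rotation": [[0, 0, 0], [0, 0, 0], [0, 0, 0], [0, 0, 0], [0, 0, 0], [0, 0, 0]]}}

```text
time: 25.75
eef_pos: [0.4765, 0.1079, 0.108]
ee_rot: [3.14, -0.001, 1.507]
force: [-12.0, -3.6, 39.0]
width: 0.0005
```

Call:
{"name": "send_rows", "arguments": {"travel": [[0, 0, -0.032], [0, 0.031, 0], [0, 0.031, 0], [0, 0.031, 0], [0, 0.031, 0], [0, 0, 0.02], [0, 0, 0.004], [0, 0, 0]], "rotation": [[0, 0, 0], [0, 0, 0], [0, 0, 0], [0, 0, 0], [0, 0, 0], [0, 0, 0], [0, 0, 0], [0, 0, 0]]}}

```text
time: 26.55
eef_pos: [0.5978, 0.0992, 0.1107]
ee_rot: [-3.139, 0.0, 1.507]
force: [-0.6, -0.3, -0.3]
width: 0.0006
```

Call:
{"name": "send_rows", "arguments": {"travel": [[0, 0, 0.002], [0, 0, 0.002], [0, 0, 0.001], [0, 0, 0.001], [0, 0, 0]], "rotation": [[0, 0, 0], [0, 0, 0], [0, 0, 0], [0, 0, 0], [0, 0, 0]]}}

```text
time: 27.05
eef_pos: [0.5994, 0.099, 0.1083]
ee_rot: [3.141, -0.001, 1.506]
force: [-4.9, -0.1, 13.2]
width: 0.0004
```

Press corner 2 a little more, then retreat and look.

Call:
{"name": "send_rows", "arguments": {"travel": [[0, 0, 0.001], [0, 0, 0.001], [0, 0, 0]], "rotation": [[0, 0, 0], [0, 0, 0], [0, 0, 0]]}}

```text
time: 27.35
eef_pos: [0.5995, 0.099, 0.1082]
ee_rot: [3.14, -0.001, 1.506]
force: [-10.3, -1.1, 25.2]
width: 0.0007
```

Call:
{"name": "send_rows", "arguments": {"travel": [[0, 0, -0.04], [0, 0, -0.05], [0, 0, -0.05], [-0.05, 0, -0.02], [-0.05, 0, 0], [-0.04, 0, 0], [0, 0, 0], [0, 0, 0]], "rotation": [[0, 0, 0], [0, 0, 0], [0, 0, 0], [0, 0, 0], [0, 0, 0], [0, 0, 0], [0, 0, 0], [0, 0, 0]]}}

```text
time: 28.15
eef_pos: [0.5902, -0.0389, 0.2629]
ee_rot: [3.141, -0.0, 1.503]
force: [0.6, 0.4, 0.2]
width: 0.0001
```

Run:
```python
from h import *
s=st(); im=viewer.get_image("wrist");a=viewer.get_image("scene"); b=viewer.get_image("side")
K,T=cam("wrist",s)
for c in blobs(blue(im)): print('wrist lid',cv2.boundingRect(c),rect(ray(K,T,c,.108)))
for n,i in(("scene",a),("side",b)):
    K,T=cam(n)
    for c in blobs(blue(i)): print(n,cv2.boundingRect(c),rect(ray(K,T,c,.108)))
i0=cv2.imread("pics/scene0.png")
d=cv2.absdiff(a,i0).max(2)
for nm,(x0,y0,x1,y1) in dict(can=(250,225,285,270),tee=(328,278,378,325),wrench=(163,196,222,240)).items(): print(nm,'changed px',int((d[y0:y1,x0:x1]>40).sum()))
cv2.imwrite("pics/c7.png",np.hstack([cv2.resize(a[120:270,280:430],(400,400),interpolation=cv2.INTER_CUBIC),cv2.resize(b[100:220,130:250],(400,400),interpolation=cv2.INTER_CUBIC)]))
```

```text
t 28.15 p [ 0.5902 -0.0389  0.2629] rpy [ 3.141 -0.     1.503] F [0.6 0.4 0.2] w 0.0001 j [-0.08  0.33  0.12  1.68 -0.04  1.13 -0.01]
wrist lid (98, 0, 165, 37) (array([0.5384, 0.1048]), array([ 28.8, 143.3]), np.float64(1.5021))
scene (311, 176, 85, 63) (array([0.5462, 0.186 ]), array([146.3, 183. ]), np.float64(-0.0728))
scene (160, 111, 62, 39) (array([ 0.4842, -0.3738]), array([129.6, 162.7]), np.float64(1.3938))
side (219, 295, 126, 89) (array([ 0.3456, -0.501 ]), array([123.6, 157.7]), np.float64(1.3937))
side (150, 145, 66, 32) (array([0.5384, 0.1788]), array([142.8, 183.4]), np.float64(-0.0637))
can changed px 6
tee changed px 0
wrench changed px 1
```

View pics/c7.png

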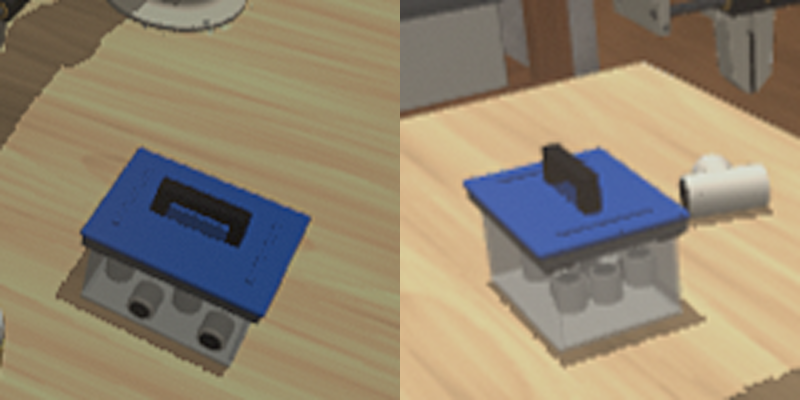

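Both views show the lid level and closed on the rim all round, with the handle up. The can, tee and wrench are unmoved and the arm is clear, so I'm handing in.

```bash
python3 -c "
from rig import ctrl
print(ctrl.sign_off())"
```

```text
the job is handed in; nothing more can be done
None
```

The lid is on the tub, handle up and pressed home at all four corners; I handed the job in at about 28 s of the 61 s allowed. No verdict was reported.

I took the left-hand lid of the two, set it on the gasket and let go while its origin was still about 90 mm above the tub's. Then I pressed corners 0, 3, 1 and 2 down slowly with closed fingers, and pressed all four again as a check.

- **Seating:** on the second pass every corner stopped at 108.0–108.2 mm, where the seated height is 108 mm. The push at the stops was about 25–39 N. On the first pass corner 3 had stopped slightly high, at 108.6 mm.
- **Last look:** the scene and side views show the lid level on the rim all round. Their lid-centre estimates are about 8 mm apart in x and 7 mm in y. The same two cameras disagreed by 6–7 mm when the lid was still on the bench, so I relied on the close wrist view taken before release. It put the lid within about 1 mm of the tub's centre.
- **Bystanders:** the can, tee and wrench are unmoved in the before-and-after picture comparison.
- **Arm:** at hand-in the arm was clear of everything, with the force reading near zero.

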